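# Mesh the splined drive gear in the printer drive unit and hold it home

### The arm

A 7-joint arm with a two-finger parallel gripper is mounted at the origin on the work surface. World frame = base frame: x ahead of the robot, y to its left, z up, the work surface at z = 0. Lengths are in m, angles in rad, forces in N, time in s.
With the tool pointing down it reaches from about 0.425 to 0.925 m from the base axis. Payload 6.8 kg.
Tool frame: the origin (TCP) lies at the very end of the fingers, on their centre line; the grasp point (between the pads) lies 19 mm behind it; z points along the fingers, x is the direction in which the jaws open and shut, and the axes are right-handed (so a half turn about z gives the same grasp; the last joint's range is limited). The gripper opens to 85 mm and grips with 20 to 120 N. Pads are 22 mm wide; open, the fingers measure 114 mm over their backs; the gripper's body (76 mm by 85 mm) begins 54 mm behind the grasp point. The pads swing forward as they close: fully open they stand 13 mm farther back than shut.
Start: joints at [1.209, 0.477, 0.022, 1.555, -0.011, 1.109, -0.083], TCP at [0.169, -0.653, 0.231] pointing down, gripper open.
Joint ranges: [-2.96, 2.96], [-0.34, 2.1], [-1.41, 1.46], [0.24, 2.44], [-1.37, 4.51], [0.17, 1.92], [-2.96, 2.96]. Speed limits (rad/s): [2.39, 2.39, 3.14, 3.14, 3.14, 3.14, 3.14].

### API

Orientations are given as a unit quaternion [w, x, y, z].
In Python, from station import bot gives the robot as it stands.
- The arm moves only by the shell command python3 -m creep 'ROWS' [FORCE]. ROWS is JSON, a list that holds one entry, the list of rows, each a list of 7 numbers: the shift along the tool's x, y, z in cm, then the turn, a rotation vector about the tool's x, y, z in rad, then the opening, from 0 (shut) to 1 (fully open). In form: [[[dx, dy, dz, wx, wy, wz, claw], ...]]. A call has 1 to 10 rows; each row is the pose to reach, as a shift and turn from the pose commanded when the call began, along the tool's axes at that moment; what a row does not reach only later rows make up. A row lasts 1/8 s, in which the tool goes at most 62.5 mm and 10.7 degrees, less where a joint would pass 70% of its speed; a pose out of reach is approached as far as the arm can. A call with a gripper value outside its range is refused whole. The fingers move at their own pace and stop on an object; FORCE is the grip in N (left out, the last holds). Time passes only in rows, so rows that repeat a pose let the fingers close. It gives the time, the measured TCP pose, the force and the opening at its end, in the units of the state.
- bot.get_obs(): the state, without advancing time (a new reading comes with each control period).
- bot.read_camera(name): name is "scene" or "top" or "wrist"; returns (picture, depth): 420x560x3 uint8, blue, green, red; 420x560 float32, m along the optical axis (not along the pixel's ray), 0 where there is no reading.
- bot.calibration(name): a dict with "mtx" (3x3 intrinsics, pixels), "rvec" (rotation vector, rad) and "tvec" (3), from world to camera coordinates, as OpenCV has them. Camera axes: x right, y down, z forward; pixel columns grow to the right and rows downward; lengths in m; the calibration is good to about 2 mm. A picture is of the moment at which its call begins: read the wrist's pose just before it. calibration takes no time and is no camera call; for the wrist camera it gives the pose at the moment of the call.
- bot.hand_in(): hands the job in, once; it reports no verdict.
Trained networks look in the newest picture that a camera, given by its name, has taken for a name from the list of things; names that differ only in an ending like _2 or _b are one class to them, and where a whole thing is asked for, a point or a joint stands for the part that bears it (a point fixed in the world has none). Each returns a list of dicts, best first, with "p" (0 to 1); they miss things now and then, are a little off and sometimes report something else, mostly with a low value. They report only what shows in the picture. A call takes as long as a camera call. They do not tell look-alikes from the thing itself.
- bot.find_in(camera, label): "xy" ([column, row] in pixels, amid what is visible of it).
- bot.silhouettes(camera, label): "mask" (420x560 bool, what is visible of it) and "xy" ([column, row] in pixels, amid what is visible of it).
The state is a dict: "t": time; "q": joint angles; "joint_vel": joint speeds; "joint_torque": joint torques, N m; "eef_pos": TCP position; "tool_rot": TCP orientation; "contact_force": force on the tool from outside, world axes, zero at the start; "torque": the same for the moment, N m; "gripper_width": opening from 0.0 (shut) to 1.0 (fully open).
Only numpy, scipy, OpenCV 4.12 (cv2) and the standard library are available. Lean on these libraries where they do the work, as an engineer would, in place of code of your own. Each camera call takes 0.05 s, during which the arm holds its last target.

### The job

The printer's drive unit is on the desk: take the black dust cap off its coupler and set it down on the desk, clear of the unit and let go. Then lift the white drive gear out of its holder, turn it until its cross-shaped spline matches the cross slot of the coupler, and slide it fully home against the spring, until the gear's toothed disc sits on the coupler. It springs up if released, so finish while still gripping the gear and pressing it fully home; leave the stapler, bottle and tape roll where they are.

Things in the scene. Friction and masses are not known exactly. Their poses are not given: they have to be found in the camera images.
- unit: Printer drive unit, fixed: grey box with steel deck, 130 (its x) by 180 mm (y), deck 36 mm above the desk. In its middle stands the round white coupler, 64 mm wide, top 60 mm above the desk. At the +y end a motor can, 40 mm wide, top at 61 mm; at the -y end a black connector, top at 48 mm. Origin: underside centre, below the coupler axis.
- coupler_mouth (a point): Centre of the coupler's top face, hidden under the dust cap at first. z up on its axis; x, y along the arms of its cross-shaped slot (same each quarter turn), arms 34 mm tip to tip, 11 mm wide, 24 mm deep. A spring plunger stands in the middle of the slot. The coupler's angle varies; it is stiff to turn (0.3 N m) and stays put.
- plunger (a joint): Steel spring plunger, 10 mm wide, in the slot's middle; at 0 its top is 10 mm below the coupler's top face. Value in m, grows as it is pushed down: 0.008 with the gear fully home, stop at 0.011. Pushes up with 4 N at 0, 8 N at 0.008.
- cap_center (a point): Black dust cap, loose, 60 g, any yaw: 76 mm round, 14 mm high, hollow below (skirt 10 mm deep, 69 mm inside), and on top a grip bar 44 mm long (its x), 14 mm thick (y), 28 mm high. Point: on the axis, half-way up its 42 mm height. On the coupler its lower rim is 50 mm above the desk; lift straight up 15 mm to clear.
- gear_center (a point): White drive gear, loose, 110 g, 70 mm high, upright, any yaw. From below: cross spline 18 mm high (arms 32 mm tip to tip, 9 mm thick, lower edges rounded), toothed disc 10 mm thick, 56 mm wide, square grip 22 x 22 x 42 mm. Point: on the axis, half-way up; x, y along the arms and square to the grip's flats. Home: disc on the coupler, point 17 mm above coupler_mouth.
- holder: Grey gear holder, fixed, left or right of the unit (stapler on the other side): base 68 mm wide, 4 mm thick; ring 48 mm outside, 37 mm inside, top 16 mm above the desk. The gear's spline stands loosely in it on the 4 mm floor. Origin: underside centre. The desk beyond it (+x, away from the robot) is free.
- stapler: Black and steel stapler, loose, 135 mm long (its x), 36 wide, 46 high; origin: underside centre. Leave alone.
- bottle: Clear water bottle, 64 mm wide, 190 mm high, far right; origin: underside centre. Leave alone.
- tape: Roll of clear tape lying flat, 90 mm wide, 24 mm high, beyond the unit, on its far side from the robot; origin: underside centre. Leave alone.
Mind the look-alikes: they are no part of the job. Of the things shaped like the part that bears gear_center, the white one is meant. What is shaped like the part that bears cap_center but pink is not meant.

How it is judged:
On the way, in this order (a step that is already met when the one before it is completed fails the run):
1. the dust cap lies on the desk, clear of the unit and released (height (world z) of cap_center below 0.05 m and horizontal distance between cap_center and coupler_mouth above 0.09 m and contact force between cap and unit below 0.05 N and contact force between cap and the fingers below 0.05 N and linear speed of cap below 0.03 m/s), for 0.2 s.
2. the gear's spline is in the coupler's slot and the plunger begins to give (horizontal distance between gear_center and coupler_mouth below 0.003 m and z of gear_center in the frame of coupler_mouth below 0.0265 m and value of joint plunger above 0.0005 m), for 0.05 s.
At the end, for the whole second after the job is handed in: Gear gripped and pressed home: axes within 3 mm and 0.06 rad, disc within 1.8 mm of the coupler top, plunger held down over 6.2 mm, fingers on the gear. Cap at rest on the desk: centre below 50 mm, over 90 mm from the coupler axis, touching neither unit nor fingers (all of step 1 and horizontal distance between gear_center and coupler_mouth below 0.003 m and z of gear_center in the frame of coupler_mouth below 0.0188 m and angle between the z axis of gear_center and the z axis of coupler_mouth, either way round below 0.06 rad and value of joint plunger above 0.0062 m and contact force between gear and the fingers above 1 N); the arm keeps its last pose, push and grip.
It fails at once if the stapler, bottle or tape roll is pushed by more than 30 mm or the bottle knocked over (distance of any of stapler, bottle, tape from where it was at the start of the episode above 0.03 m or angle between bottle's own z axis and vertical above 0.5 rad).
It also fails if it takes over 61 s, if anything falls off the work surface, if the arm or the gripper's body presses on something with over 40 N, if the wrist force passes 120 N, or if a joint passes its speed limit or range.

## Working session

There is one attempt and no reset: what is moved stays moved. The work goes in short steps, Python scripts to look and compute and a shell command to move; the robot and the scene stay as the last step left them, time stands still between calls to the robot, and variables do not carry over. Pictures are saved under pics/ and viewed, and the job is handed in when it is done.

```bash
ls; mkdir -p pics; cat > h.py <<'E'
import numpy as np, cv2
from scipy.spatial.transform import Rotation as R
from station import bot
def cal(n):
    c=bot.calibration(n); return np.array(c["mtx"]),R.from_rotvec(np.ravel(c["rvec"])).as_matrix(),np.ravel(c["tvec"])
def cloud(n,d,c=None):
    K,Rm,t=c or cal(n)
    v,u=np.mgrid[0:420,0:560]
    P=np.stack([(u-K[0,2])/K[0,0]*d,(v-K[1,2])/K[1,1]*d,d],-1)
    return (P-t)@Rm
def proj(n,p,c=None):
    K,Rm,t=c or cal(n); q=Rm@np.array(p)+t; q=K@q; return q[:2]/q[2]
E
python3 - <<'E'
from h import *
o=bot.get_obs()
print(o)
for n in("scene","top"):
    im,d=bot.read_camera(n); cv2.imwrite(f"pics/{n}0.png",im); np.save(f"{n}0.npy",d)
    for l in ("unit","cap_center","gear_center","holder","coupler_mouth","stapler","tape","bottle"):
        for r in bot.find_in(n,l):
            x,y=map(int,r["xy"]); print(n,l,x,y,round(r["p"],2), cloud(n,d)[y,x].round(3))
E
```

```text
pics
{'t': 0.0, 'q': array([ 1.20887635,  0.47778104,  0.02232145,  1.5564558 , -0.01149377,
        1.10928126, -0.08307712]), 'joint_vel': array([-7.41559690e-05, -5.62413390e-04,  1.22482319e-03,  1.01972360e-03,
       -3.77037317e-04,  1.67881506e-03, -2.10503316e-04]), 'joint_torque': array([-2.17660358e-04, -5.96451259e+01,  1.60761539e+00, -2.81202632e+01,
        1.23947219e-02,  9.42163635e-03, -2.85760552e-05]), 'eef_pos': array([ 0.1693421 , -0.65280483,  0.2303363 ]), 'tool_rot': array([-4.97034494e-04,  7.90937347e-01, -6.11896482e-01, -7.48816230e-04]), 'contact_force': array([0.70199237, 0.26976323, 0.21253875]), 'torque': array([ 0.00433006,  0.00344126, -0.00597564]), 'gripper_width': 0.9976136232345694}
scene unit 282 205 0.87 [ 0.574 -0.047  0.038]
scene cap_center 201 248 0.58 [ 0.521 -0.274  0.015]
scene cap_center 245 185 0.56 [ 0.414 -0.016  0.015]
scene cap_center 205 233 0.44 [ 0.523 -0.258  0.051]
scene gear_center 202 235 0.75 [ 0.526 -0.27   0.054]
scene gear_center 179 213 0.68 [ 0.41  -0.243  0.046]
scene holder 199 249 0.57 [ 0.519 -0.278  0.014]
scene stapler 310 148 0.9 [0.437 0.244 0.029]
scene tape 327 268 0.77 [ 0.775 -0.126  0.   ]
scene bottle 96 273 0.67 [ 0.499 -0.516  0.097]
top unit 256 224 0.9 [ 0.544 -0.053  0.038]
top cap_center 239 269 0.78 [ 0.413 -0.009  0.042]
top cap_center 242 216 0.63 [ 0.56  -0.015  0.086]
top gear_center 325 237 0.79 [ 0.509 -0.25   0.072]
top gear_center 313 273 0.57 [ 0.407 -0.218  0.069]
top holder 316 236 0.53 [ 0.517 -0.23   0.   ]
top stapler 147 257 0.96 [0.439 0.255 0.044]
top tape 266 155 0.67 [ 0.753 -0.075  0.019]
```

```bash
python3 - <<'E'
import cv2
for n,(a,b,c,d) in {"scene":(120,120,380,310),"top":(100,120,380,310)}.items():
    im=cv2.imread(f"pics/{n}0.png")
    cv2.imwrite(f"pics/{n}0c.png",cv2.resize(im[b:d,a:c],None,fx=2.85,fy=2.85,interpolation=cv2.INTER_CUBIC))
E
```

```text
(no output)
```

View pics/top0c.png

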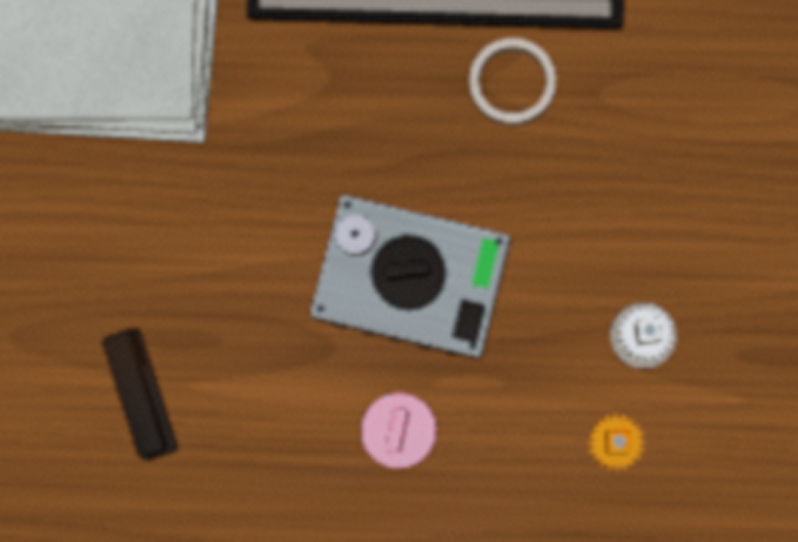

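View pics/scene0c.png

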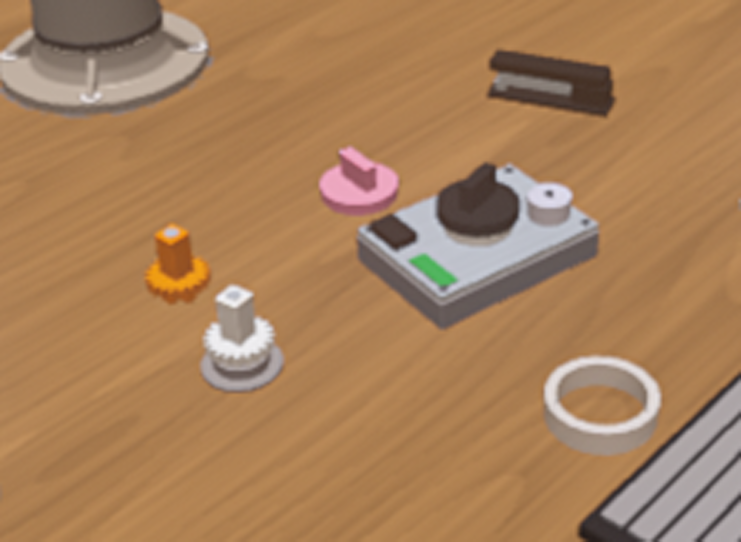

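View pics/scene0.png

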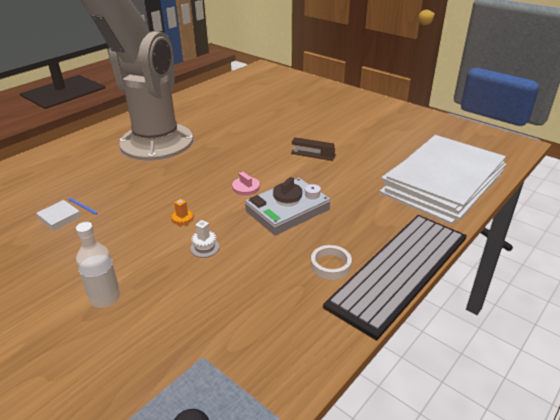

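The white gear, at top pixel (325,237) in the grey holder, is the one meant; the orange one at (313,273) is a look-alike. The black cap is on the unit at (242,216), and the pink one at (239,269) is not meant. Next I'll measure these.

```bash
python3 - <<'E'
from h import *
im=cv2.imread("pics/top0.png"); d=np.load("top0.npy")
C=cal("top"); P=cloud("top",d)
K,Rm,t=C; print("cam",-Rm.T@t, "f",K[0,0])
def fit(m,name):
    p=P[m]; c,(w,h),a=cv2.minAreaRect((p[:,:2]*1000).astype(np.float32)); print(name,m.sum(),"c",np.round(c,1),"wh",round(w,1),round(h,1),"a",round(a,1),"zmed",np.median(p[:,2]).round(4),"mean",p.mean(0).round(4))
X,Y,Z=P[...,0],P[...,1],P[...,2]
dist=lambda x,y:np.hypot(X-x,Y-y)
fit((dist(.56,-.015)<.05)&(Z>.075),"bar")
fit((dist(.56,-.015)<.05)&(Z>.055)&(Z<.072),"capdisc")
fit((dist(.51,-.25)<.05)&(Z>.055),"grip")
fit((dist(.51,-.25)<.05)&(Z>.026)&(Z<.045),"disc")
fit((dist(.56,-.03)<.13)&(Z>.031)&(Z<.042),"deck")
# crops
for (u,v,n) in((242,216,"capcrop"),(325,237,"gearcrop")):
    cv2.imwrite(f"pics/{n}.png",cv2.resize(im[v-20:v+20,u-25:u+25],None,fx=10,fy=10,interpolation=cv2.INTER_CUBIC))
a=cv2.imread("pics/capcrop.png");b=cv2.imread("pics/gearcrop.png");cv2.imwrite("pics/both.png",cv2.resize(np.hstack([a,b]),(800,320)))
E
```

```text
cam [ 0.38356641 -0.12432575  1.56706241] f 531.2955522645249
bar 85 c [565.4 -13.8] wh 14.6 42.4 a 7.6 zmed 0.091 mean [ 0.5646 -0.0141  0.0903]
capdisc 448 c [564.5 -14.7] wh 72.9 71.7 a 1.9 zmed 0.0637 mean [ 0.5642 -0.0151  0.0636]
grip 67 c [ 513.2 -256. ] wh 22.2 22.6 a 8.0 zmed 0.0728 mean [ 0.5126 -0.255   0.0724]
disc 177 c [ 512.4 -256.3] wh 52.8 52.6 a 0.2 zmed 0.0323 mean [ 0.5117 -0.2542  0.0323]
deck 1549 c [565.  -14.3] wh 178.1 129.2 a 77.8 zmed 0.0358 mean [ 0.5634 -0.0162  0.0359]
```

View pics/both.png

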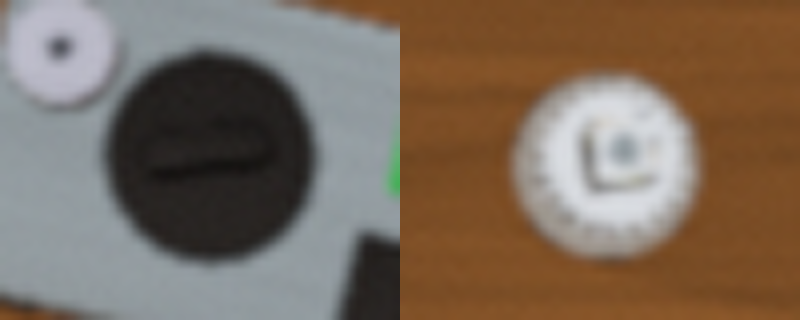

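The crops confirm both: the black cap with its bar on the coupler, and the white gear with its square grip. Sizes and heights match the description (bar 42x14 at z=.091, grip 22 at .073).

```bash
cat >> h.py <<'E'
def go(p,yaw):
    """shift (cm) + rotvec in tool frame to reach position p, tool down, tool x at world yaw (deg, mod 180)"""
    o=bot.get_obs(); q=o["tool_rot"]; T=R.from_quat([q[1],q[2],q[3],q[0]])
    best=None
    for k in(0,180):
        a=np.deg2rad(yaw+k); x=np.array([np.cos(a),np.sin(a),0]); z=np.array([0,0,-1.]); y=np.cross(z,x)
        r=(T.inv()*R.from_matrix(np.stack([x,y,z],1))).as_rotvec()
        print("k",k,"shift cm",(T.inv().apply(np.array(p)-o["eef_pos"])*100).round(2),"rot",r.round(3))
    x=T.as_matrix()[:,0]; print("now t",round(o["t"],2),"pos",o["eef_pos"].round(4),"yaw",np.rad2deg(np.arctan2(x[1],x[0])).round(2),"tilt",T.as_matrix()[:,2].round(4),"q7",o["q"][6].round(3),"F",o["contact_force"].round(1),"g",round(o["gripper_width"],3))
E
python3 -c "
from h import *
go([.565,-.0145,.2],7.6)"
```

```text
k 0 shift cm [-51.92 -54.32   3.13] rot [ 0.   -0.   -1.45]
k 180 shift cm [-51.92 -54.32   3.13] rot [-0.    -0.     1.692]
now t 0.9 pos [ 0.1695 -0.6534  0.2313] yaw -75.46 tilt [ 0.e+00 -1.e-04 -1.e+00] q7 -0.083 F [0.2 0.9 0.2] g 0.997
```

```bash
python3 -m creep '[[[-10,-10.8,0.6,0,0,-0.18,1],[-20,-21.7,1.2,0,0,-0.36,1],[-30,-32.6,1.8,0,0,-0.54,1],[-40,-43,2.4,0,0,-0.72,1],[-51.9,-54.3,3.1,0,0,-0.9,1],[-51.9,-54.3,3.1,0,0,-1.45,1],[-51.9,-54.3,3.1,0,0,-1.45,1],[-51.9,-54.3,3.1,0,0,-1.45,1],[-51.9,-54.3,3.1,0,0,-1.45,1],[-51.9,-54.3,3.1,0,0,-1.45,1]]]' 40; python3 -c "
from h import *
go([.565,-.0145,.2],7.6)"
```

```text
t: 2.15
eef_pos: [0.4999, -0.1216, 0.2059]
tool_rot: [0.0, 0.998, 0.066, 0.0]
contact_force: [0.5, -1.0, -0.9]
gripper_width: 1.0
k 0 shift cm [ 7.86 -9.75  0.59] rot [ 0.001 -0.001 -0.   ]
k 180 shift cm [ 7.86 -9.75  0.59] rot [-1.000e-03 -1.000e-03  3.141e+00]
now t 2.15 pos [ 0.4999 -0.1216  0.2059] yaw 7.58 tilt [ 1.e-03 -6.e-04 -1.e+00] q7 0.084 F [ 0.5 -1.  -0.9] g 1.0
```

```bash
python3 -m creep '[[[7.8,-9.7,0.6,0,0,0,1],[7.8,-9.7,0.6,0,0,0,1],[7.8,-9.7,0.6,0,0,0,1],[7.8,-9.7,0.6,0,0,0,1]]]'; cat > look.py <<'E'
from h import *
import sys
n=sys.argv[1]
C=cal("wrist"); im,d=bot.read_camera("wrist"); cv2.imwrite(f"pics/{n}.png",im); np.savez(f"{n}.npz",d=d,K=C[0],R=C[1],t=C[2])
E
python3 look.py w1; python3 - <<'E'
from h import *
go([.565,-.0145,.2],7.6)
f=np.load("w1.npz"); P=cloud("",f["d"],(f["K"],f["R"],f["t"])); Z=P[...,2]
m=(np.hypot(P[...,0]-.565,P[...,1]+.0145)<.05)
for lo,hi in((.08,.1),(.057,.072)):
    p=P[m&(Z>lo)&(Z<hi)]; c,wh,a=cv2.minAreaRect((p[:,:2]*1000).astype(np.float32)); print(len(p),c,wh,a,np.median(p[:,2]))
E
```

```text
t: 2.65
eef_pos: [0.5632, -0.017, 0.1994]
tool_rot: [0.0, 0.998, 0.067, -0.0]
contact_force: [-0.4, -1.6, -0.1]
gripper_width: 1.001
k 0 shift cm [ 0.25 -0.32 -0.06] rot [ 0.001  0.001 -0.001]
k 180 shift cm [ 0.25 -0.32 -0.06] rot [ 1.00e-03 -1.00e-03  3.14e+00]
now t 2.7 pos [ 0.5629 -0.018   0.1994] yaw 7.52 tilt [-7.e-04 -1.e-03 -1.e+00] q7 -0.161 F [-0.1 -0.5 -0.3] g 1.002
1279 (567.6165771484375, -15.432558059692383) (13.346399307250977, 43.90261459350586) 7.958796977996826 0.09256538919747481
6368 (569.1156005859375, -15.333030700683594) (78.25028991699219, 75.5950927734375) 14.847029685974121 0.0646745992312156
```

View pics/w1.png

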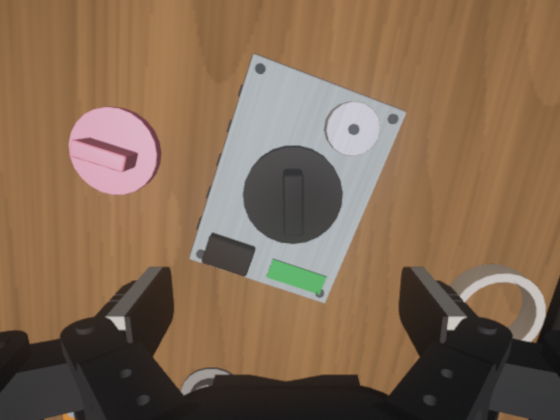

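```bash
python3 -c "
from h import *
go([.566,-.015,.070],7.7)"
```

```text
k 0 shift cm [ 0.35 -0.27 12.94] rot [ 0.001  0.001 -0.003]
k 180 shift cm [ 0.35 -0.27 12.94] rot [ 1.000e-03 -1.000e-03  3.139e+00]
now t 2.7 pos [ 0.5629 -0.018   0.1994] yaw 7.52 tilt [-7.e-04 -1.e-03 -1.e+00] q7 -0.161 F [-0.1 -0.5 -0.3] g 1.002
```

```bash
python3 -m creep '[[[0.2,-0.2,6,0,0,0,1],[0.2,-0.2,11,0,0,0,1],[0.2,-0.2,12.9,0,0,0,1],[0.2,-0.2,12.9,0,0,0,1],[0.2,-0.2,12.9,0,0,0,1]]]'; python3 look.py w2;  python3 -c "
from h import *
go([.566,-.015,.070],7.7)"
```

```text
t: 3.32
eef_pos: [0.5666, -0.0145, 0.0725]
tool_rot: [0.0, 0.998, 0.066, 0.002]
contact_force: [0.4, -0.2, 0.0]
gripper_width: 0.999
k 0 shift cm [-0.08  0.05  0.26] rot [ 0.001 -0.004 -0.002]
k 180 shift cm [-0.08  0.05  0.26] rot [-6.00e-03 -1.00e-03  3.14e+00]
now t 3.38 pos [ 0.5667 -0.0144  0.0727] yaw 7.59 tilt [ 3.6e-03 -2.0e-04 -1.0e+00] q7 -0.273 F [ 0.   0.7 -0.7] g 0.997
```

View pics/w2.png

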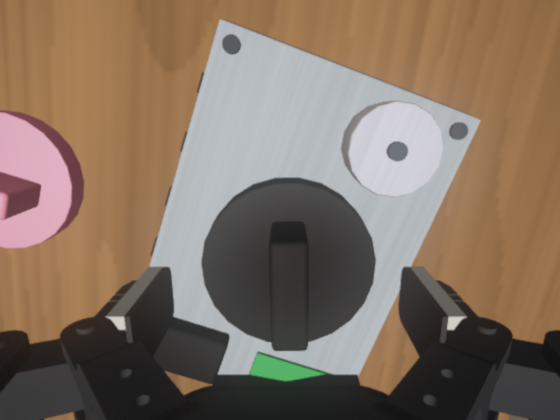

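The bar stands between the pads, at about column 290 against a midline of 285. I'll close now.

```bash
python3 -m creep '[[[0,0,0.1,0,0,0,0.5],[0,0,0.1,0,0,0,0],[0,0,0.1,0,0,0,0],[0,0,0.1,0,0,0,0],[0,0,0.1,0,0,0,0],[0,0,0.1,0,0,0,0],[0,0,0.1,0,0,0,0]]]' 40; python3 -c "
from h import *
go([.566,-.015,.12],7.7)"
```

```text
t: 4.25
eef_pos: [0.5659, -0.0141, 0.0699]
tool_rot: [-0.0, 0.998, 0.066, 0.001]
contact_force: [2.8, 0.3, 2.7]
gripper_width: 0.156
k 0 shift cm [ 0.01  0.09 -5.01] rot [-0.    -0.001 -0.001]
k 180 shift cm [ 0.01  0.09 -5.01] rot [-2.00e-03  0.00e+00  3.14e+00]
now t 4.25 pos [ 0.5659 -0.0141  0.0699] yaw 7.62 tilt [ 1.4e-03  2.0e-04 -1.0e+00] q7 -0.275 F [2.8 0.3 2.7] g 0.156
```

```bash
python3 -m creep '[[[0,0,-0.7,0,0,0,0],[0,0,-1.5,0,0,0,0],[0,0,-3,0,0,0,0],[0,0,-6,0,0,0,0],[0,0,-6,0,0,0,0],[0,0,-6,0,0,0,0]]]'; python3 look.py w3;  python3 -c "
from h import *
go([.65,-.24,.12],7.7);go([.65,-.24,.021],7.7)"
```

```text
t: 5.0
eef_pos: [0.5645, -0.0146, 0.1295]
tool_rot: [0.0, 0.998, 0.066, -0.0]
contact_force: [0.2, 1.0, -1.7]
gripper_width: 0.157
k 0 shift cm [ 5.51 23.47  0.9 ] rot [ 0.     0.002 -0.002]
k 180 shift cm [ 5.51 23.47  0.9 ] rot [ 2.00e-03 -0.00e+00  3.14e+00]
now t 5.05 pos [ 0.5643 -0.0146  0.1291] yaw 7.61 tilt [-1.5e-03 -5.0e-04 -1.0e+00] q7 -0.222 F [ 0.  -0.1 -0.1] g 0.152
k 0 shift cm [ 5.53 23.47 10.8 ] rot [ 0.     0.002 -0.002]
k 180 shift cm [ 5.53 23.47 10.8 ] rot [ 2.00e-03 -0.00e+00  3.14e+00]
now t 5.05 pos [ 0.5643 -0.0146  0.1291] yaw 7.61 tilt [-1.5e-03 -5.0e-04 -1.0e+00] q7 -0.222 F [ 0.  -0.1 -0.1] g 0.152
```

View pics/w3.png

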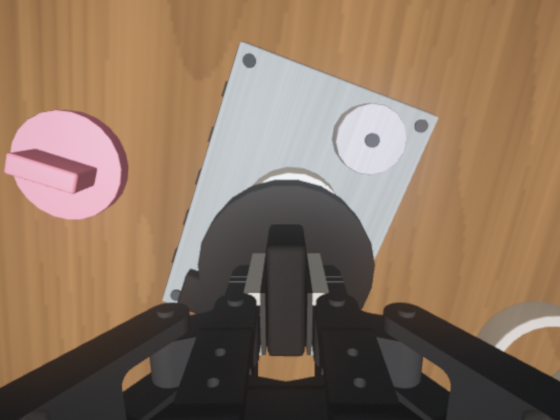

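The cap is in the jaws, with the white coupler showing behind it. I'll carry it to the free desk.

```bash
python3 -m creep '[[[1.4,5.5,0,0,0,0,0],[2.8,11,0,0,0,0,0],[4.2,17,0,0,0,0,0],[5.5,23.5,0.5,0,0,0,0],[5.5,23.5,4,0,0,0,0],[5.5,23.5,7,0,0,0,0],[5.5,23.5,9,0,0,0,0],[5.5,23.5,10,0,0,0,0],[5.5,23.5,10.4,0,0,0,0],[5.5,23.5,10.5,0,0,0,0]]]';  python3 -c "
from h import *
go([.65,-.24,.021],7.7)"
```

```text
t: 6.3
eef_pos: [0.6514, -0.2399, 0.0253]
tool_rot: [0.0, 0.998, 0.067, 0.001]
contact_force: [0.3, 0.1, -0.8]
gripper_width: 0.154
k 0 shift cm [-0.14 -0.    0.43] rot [ 0.001 -0.001 -0.001]
k 180 shift cm [-0.14 -0.    0.43] rot [-2.00e-03 -1.00e-03  3.14e+00]
now t 6.3 pos [ 0.6514 -0.2399  0.0253] yaw 7.63 tilt [ 1.2e-03 -4.0e-04 -1.0e+00] q7 0.1 F [ 0.3  0.1 -0.8] g 0.154
```

```bash
python3 -m creep '[[[0,0,0.2,0,0,0,0],[0,0,0.4,0,0,0,0],[0,0,0.4,0,0,0,0]]]';  python3 -m creep '[[[0,0,0,0,0,0,0.3],[0,0,-0.5,0,0,0,0.7],[0,0,-1.5,0,0,0,1],[0,0,-4,0,0,0,1],[0,0,-8,0,0,0,1],[0,0,-12,0,0,0,1],[0,0,-16,0,0,0,1],[0,0,-16,0,0,0,1],[0,0,-16,0,0,0,1]]]';python3 look.py w4;  python3 -c "
from h import *
go([.513,-.256,.2],8)"
```

```text
t: 6.68
eef_pos: [0.6508, -0.2399, 0.0206]
tool_rot: [0.0, 0.998, 0.066, 0.0]
contact_force: [-0.2, 0.5, -0.5]
gripper_width: 0.158
t: 7.8
eef_pos: [0.6505, -0.2399, 0.1807]
tool_rot: [0.0, 0.998, 0.066, -0.0]
contact_force: [-0.4, 0.2, -0.6]
gripper_width: 1.002
k 0 shift cm [-13.8   -0.22  -2.  ] rot [-0.     0.002 -0.007]
k 180 shift cm [-13.8   -0.22  -2.  ] rot [2.000e-03 1.000e-03 3.135e+00]
now t 7.85 pos [ 0.65   -0.2398  0.1798] yaw 7.62 tilt [-1.6e-03  2.0e-04 -1.0e+00] q7 0.17 F [-1.6 -0.1 -0.8] g 1.002
```

View pics/w4.png

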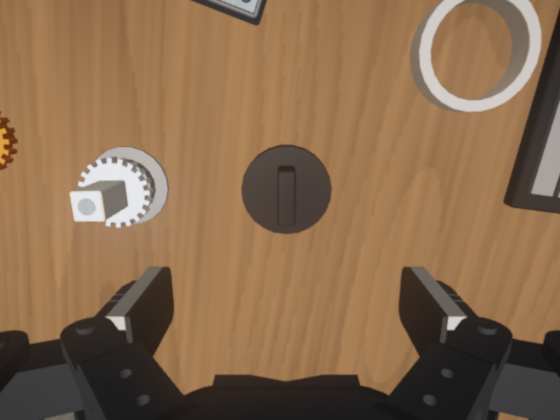

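The cap lies free on the desk at (286,190). Next I'll view the open coupler from directly above.

```bash
python3 -m creep '[[[-2,-6,0,0,0,0,1],[-4,-12,0,0,0,0,1],[-5.5,-18,0,0,0,0,1],[-5.5,-23.5,0,0,0,0,1],[-5.5,-23.5,0,0,0,0,1],[-5.5,-23.5,0,0,0,0,1]]]'; python3 look.py w5;  python3 -c "
from h import *
go([.513,-.256,.2],8)"
```

```text
t: 8.6
eef_pos: [0.5647, -0.0149, 0.1796]
tool_rot: [0.0, 0.998, 0.066, -0.001]
contact_force: [0.8, -0.9, -0.7]
gripper_width: 0.999
k 0 shift cm [-8.29 23.14 -2.01] rot [ 0.     0.002 -0.008]
k 180 shift cm [-8.29 23.14 -2.01] rot [ 2.000e-03 -1.000e-03  3.133e+00]
now t 8.65 pos [ 0.5649 -0.0158  0.1797] yaw 7.52 tilt [-1.5e-03 -6.0e-04 -1.0e+00] q7 -0.185 F [ 0.8 -0.7 -0.4] g 1.001
```

View pics/w5.png

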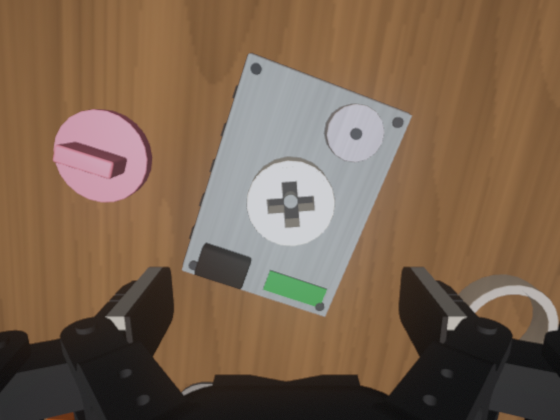

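```bash
cat > coup.py <<'E'
from h import *
import sys
n=sys.argv[1]; f=np.load(n+".npz"); C=(f["K"],f["R"],f["t"]); im=cv2.imread(f"pics/{n}.png")
# rectify plane z=.06: world grid 0.2mm
cx,cy=.565,-.0145; N=400; s=.0002
K,Rm,t=C
H=K@np.stack([Rm[:,0],Rm[:,1],Rm[:,2]*.06+t],1)
A=np.array([[s,0,cx-s*N/2],[0,s,cy-s*N/2],[0,0,1]])
r=cv2.warpPerspective(im,H@A,(N,N),flags=cv2.INTER_LINEAR|cv2.WARP_INVERSE_MAP)
cv2.imwrite(f"pics/{n}_rect.png",r)
g=r.min(2); hsv=cv2.cvtColor(r,cv2.COLOR_BGR2GRAY); print(np.percentile(hsv,[5,25,50,75,95]))
w=(hsv>205).astype(np.uint8)
_,lab,st,_=cv2.connectedComponentsWithStats(w); k=1+np.argmax(st[1:,4]); w=(lab==k).astype(np.uint8)
cs,_=cv2.findContours(w,cv2.RETR_EXTERNAL,cv2.CHAIN_APPROX_NONE); c=max(cs,key=cv2.contourArea); h=cv2.convexHull(c)
e=cv2.fitEllipse(h); ce=np.array(e[0]); print("ellipse world",cx+s*(ce[0]-N/2),cy+s*(ce[1]-N/2),"dia mm",np.array(e[1])*s*1e3)
fill=np.zeros_like(w); cv2.fillPoly(fill,[h],1)
yy,xx=np.mgrid[0:N,0:N]; inn=(np.hypot(xx-ce[0],yy-ce[1])<.022/s)
slot=((fill>0)&(w==0)&inn)
p=np.argwhere(slot)[:,::-1]; print("slot px",len(p),"area mm2",len(p)*s*s*1e6, "expected",34*11*2-121, "bbox centroid",(cx+s*(p[:,0].mean()-N/2),cy+s*(p[:,1].mean()-N/2)))
# template match: maximise overlap of cross over x,y,yaw
from scipy.optimize import minimize
sm=cv2.GaussianBlur(slot.astype(np.float32),(0,0),2)
pts=(np.mgrid[-20:20.1:.25,-20:20.1:.25].reshape(2,-1))
cr=((abs(pts[0])<17)&(abs(pts[1])<5.5))|((abs(pts[1])<17)&(abs(pts[0])<5.5))
from scipy.ndimage import map_coordinates
def sc(v):
    a=v[2]; x=v[0]+np.cos(a)*pts[0]-np.sin(a)*pts[1]; y=v[1]+np.sin(a)*pts[0]+np.cos(a)*pts[1]
    q=map_coordinates(sm,[y*1e-3/s+N/2,x*1e-3/s+N/2],order=1)
    return np.mean((q-cr)**2)
b=min((minimize(sc,[(ce[0]-N/2)*s*1e3,(ce[1]-N/2)*s*1e3,a],method="Nelder-Mead") for a in np.deg2rad([-30,-10,10,30,45])),key=lambda r:r.fun)
print("cross world",cx+b.x[0]/1e3,cy+b.x[1]/1e3,"yaw deg",(np.rad2deg(b.x[2])+45)%90-45,"res",b.fun)
o=r.copy()
for px,py in [(17,5.5),(17,-5.5),(-17,5.5),(-17,-5.5),(5.5,17),(5.5,-17),(-5.5,17),(-5.5,-17)]:
    a=b.x[2]; x=b.x[0]+np.cos(a)*px-np.sin(a)*py; y=b.x[1]+np.sin(a)*px+np.cos(a)*py
    cv2.circle(o,(int(x*5+N/2),int(y*5+N/2)),3,(0,0,255),-1)
cv2.imwrite(f"pics/{n}_ov.png",o)
E
python3 coup.py w5
```

```text
[121. 167. 169. 208. 208.]
ellipse world 0.5680997589111327 -0.01600283203125 dia mm [61.04006958 61.137854  ]
slot px 19146 area mm2 765.84 expected 627 bbox centroid (np.float64(0.5681577144050977), np.float64(-0.0161936174657892))
cross world 0.5681489893893475 -0.01614925865787103 yaw deg 11.772511490020165 res 0.07667560130357742
```

View pics/w5_ov.png

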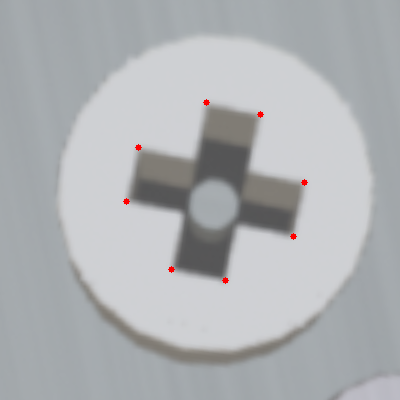

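```bash
python3 - <<'E'
from h import *
f=np.load("w3.npz"); P=cloud("",f["d"],(f["K"],f["R"],f["t"])); Z=P[...,2]
m=(np.hypot(P[...,0]-.565,P[...,1]+.0145)<.05)
for lo,hi in((.142,.16),(.112,.13)):
    p=P[m&(Z>lo)&(Z<hi)]; c,wh,a=cv2.minAreaRect((p[:,:2]*1000).astype(np.float32)); print(len(p),c,wh,a,np.median(p[:,2]))
import subprocess
for i in range(5):
    C=cal("wrist"); o=bot.get_obs(); cam=-C[1].T@C[2]; print(o["eef_pos"].round(4),cam.round(4),(cam-o["eef_pos"]).round(4),R.from_matrix(C[1]).as_rotvec().round(4))
    im,d=bot.read_camera("wrist"); cv2.imwrite(f"pics/v{i}.png",im); np.savez(f"v{i}.npz",d=d,K=C[0],R=C[1],t=C[2])
E
for i in 0 1 2 3 4; do python3 coup.py v$i | grep world; done
```

```text
6153 (564.3671264648438, -15.639705657958984) (39.83137512207031, 39.6954460144043) 54.54323196411133 0.15221482789010235
11920 (565.3855590820312, -14.590324401855469) (72.33594512939453, 75.29425811767578) 61.75593948364258 0.12428168392599762
[ 0.5649 -0.0158  0.1797] [0.5567 0.0496 0.323 ] [-0.0082  0.0653  0.1433] [-2.8701 -0.188  -0.0231]
[ 0.5651 -0.0161  0.1798] [0.5568 0.0492 0.3231] [-0.0082  0.0653  0.1433] [-2.8703 -0.1867 -0.0233]
[ 0.5651 -0.0161  0.1799] [0.5569 0.0492 0.3232] [-0.0082  0.0653  0.1433] [-2.8704 -0.1863 -0.0236]
[ 0.5652 -0.016   0.1801] [0.5569 0.0494 0.3233] [-0.0083  0.0653  0.1433] [-2.8705 -0.1864 -0.024 ]
[ 0.5652 -0.0157  0.1802] [0.5569 0.0496 0.3235] [-0.0083  0.0653  0.1433] [-2.8706 -0.1869 -0.0244]
ellipse world 0.5680920715332031 -0.016050198364257813 dia mm [60.97738647 61.08238525]
cross world 0.5681239204328145 -0.01616537021647978 yaw deg 11.976691845120541 res 0.07715915888547897
ellipse world 0.568096563720703 -0.016011712646484377 dia mm [60.98734131 61.21427612]
cross world 0.5681299038834777 -0.016176235405502105 yaw deg 11.988199410764551 res 0.0754406601190567
ellipse world 0.5680829010009765 -0.01604453125 dia mm [60.93713379 61.21439209]
cross world 0.5681295545790159 -0.016177728802241262 yaw deg 11.98980460865208 res 0.07490126043558121
ellipse world 0.5680709411621093 -0.016053311157226562 dia mm [61.01774292 61.18390503]
cross world 0.5681235277475533 -0.01616690362307798 yaw deg 11.849269868379267 res 0.07548973709344864
ellipse world 0.5680946838378905 -0.016041726684570313 dia mm [61.06594849 61.08359375]
cross world 0.5681241006293337 -0.01617063822384867 yaw deg 11.990867720918082 res 0.07533711940050125
```

```bash
python3 -m creep '[[[-2,6,-1,0,0,0,1],[-4,12,-2,0,0,0,1],[-6,18,-2,0,0,0,1],[-8.3,23.1,-2,0,0,0,1],[-8.3,23.1,-2,0,0,0,1],[-8.3,23.1,-2,0,0,0,1],[-8.3,23.1,-2,0,0,0,1]]]'; python3 look.py w6;  python3 -c "
from h import *
go([.513,-.256,.2],8)
f=np.load('w6.npz'); P=cloud('',f['d'],(f['K'],f['R'],f['t'])); Z=P[...,2]
m=(np.hypot(P[...,0]-.513,P[...,1]+.256)<.05)
for lo,hi in((.068,.08),(.028,.036)):
    p=P[m&(Z>lo)&(Z<hi)]; c,wh,a=cv2.minAreaRect((p[:,:2]*1000).astype(np.float32)); print(len(p),c,wh,a,np.median(p[:,2]),p.mean(0))
"
```

```text
t: 9.78
eef_pos: [0.5141, -0.2526, 0.2007]
tool_rot: [-0.0, 0.998, 0.068, 0.0]
contact_force: [0.6, 0.1, 0.3]
gripper_width: 0.997
k 0 shift cm [-0.16  0.33  0.06] rot [-0.    -0.    -0.004]
k 180 shift cm [-0.16  0.33  0.06] rot [-1.000e-03  1.000e-03  3.138e+00]
now t 9.82 pos [ 0.5141 -0.2526  0.2006] yaw 7.77 tilt [ 3.e-04  5.e-04 -1.e+00] q7 0.292 F [-0.2 -0.5 -0.1] g 0.998
890 (515.4769897460938, -257.16461181640625) (21.703603744506836, 22.233200073242188) 7.671473503112793 0.07462248968217076 [ 0.51537141 -0.25638922  0.07442616]
1862 (515.541748046875, -257.0274963378906) (55.184295654296875, 55.24757385253906) 14.343228340148926 0.03264744524623861 [ 0.5148464  -0.25246726  0.03259466]
```

View pics/w6.png

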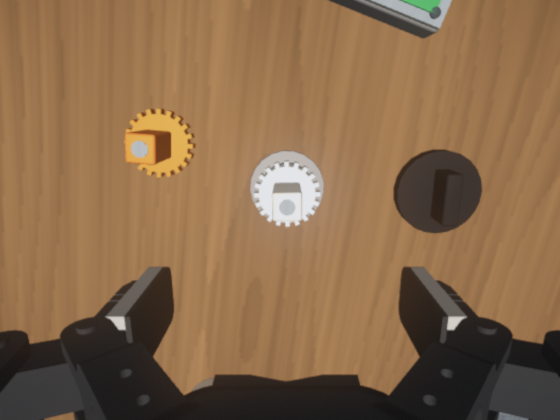

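White gear centred at (287,205), yaw about 7.7°, height .0746 as expected. I'll descend and grip.

```bash
python3 -c "
from h import *
go([.5145,-.2565,.040],7.7)"; python3 -m creep '[[[0,0.4,5,0,0,0,1],[0,0.4,10,0,0,0,1],[0,0.4,13,0,0,0,1],[0,0.4,15,0,0,0,1],[0,0.4,16,0,0,0,1],[0,0.4,16,0,0,0,1],[0,0.4,16,0,0,0,1]]]'; python3 look.py w7;  python3 -c "
from h import *
go([.5145,-.2565,.040],7.7)"
```

```text
k 0 shift cm [-0.02  0.4  16.06] rot [-0.    -0.     0.001]
k 180 shift cm [-0.02  0.4  16.06] rot [ 1.00e-03 -1.00e-03 -3.14e+00]
now t 9.82 pos [ 0.5141 -0.2526  0.2006] yaw 7.77 tilt [ 3.e-04  5.e-04 -1.e+00] q7 0.292 F [-0.2 -0.5 -0.1] g 0.998
t: 10.7
eef_pos: [0.515, -0.2584, 0.0417]
tool_rot: [0.0, 0.998, 0.066, 0.001]
contact_force: [0.2, -0.2, -0.0]
gripper_width: 1.0
k 0 shift cm [-0.02 -0.21  0.17] rot [ 0.001 -0.002 -0.001]
k 180 shift cm [-0.02 -0.21  0.17] rot [-3.00e-03 -2.00e-03  3.14e+00]
now t 10.75 pos [ 0.5149 -0.2585  0.0417] yaw 7.61 tilt [ 0.002 -0.001 -1.   ] q7 0.179 F [0.7 0.  0. ] g 1.002
```

View pics/w7.png

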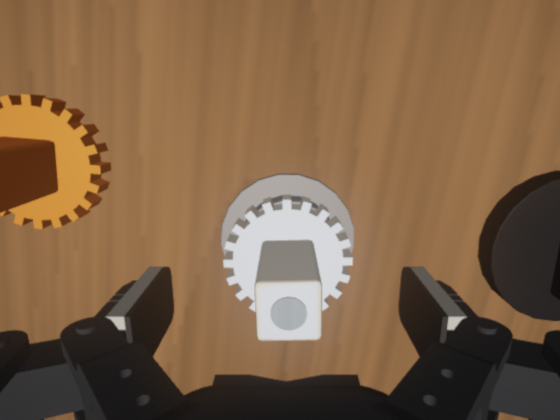

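```bash
python3 -m creep '[[[0,-0.2,0.1,0,0,0,1],[0,-0.2,0.1,0,0,0,0.5],[0,-0.2,0.1,0,0,0,0],[0,-0.2,0.1,0,0,0,0],[0,-0.2,0.1,0,0,0,0],[0,-0.2,0.1,0,0,0,0],[0,-0.2,0.1,0,0,0,0]]]' 80;  python3 -m creep '[[[0,0,-1,0,0,0,0],[0,0,-2.5,0,0,0,0],[0,0,-6,0,0,0,0],[0,0,-11,0,0,0,0],[0,0,-11,0,0,0,0],[0,0,-11,0,0,0,0],[0,0,-11,0,0,0,0]]]'; python3 look.py w8; python3 -c "
from h import *
go([.565,-.015,.15],12)"
```

```text
t: 11.62
eef_pos: [0.5139, -0.2562, 0.0396]
tool_rot: [0.0, 0.998, 0.066, 0.0]
contact_force: [0.4, -0.1, 1.7]
gripper_width: 0.25
t: 12.5
eef_pos: [0.5127, -0.2559, 0.1484]
tool_rot: [-0.001, 0.998, 0.066, -0.001]
contact_force: [-0.8, 0.4, -0.6]
gripper_width: 0.245
k 0 shift cm [  8.36 -23.19  -0.15] rot [-0.001  0.002 -0.076]
k 180 shift cm [  8.36 -23.19  -0.15] rot [3.000e-03 2.000e-03 3.065e+00]
now t 12.55 pos [ 0.5128 -0.2559  0.1483] yaw 7.62 tilt [-0.0022  0.001  -1.    ] q7 0.259 F [ 0.4  0.9 -0.3] g 0.245
```

View pics/w8.png

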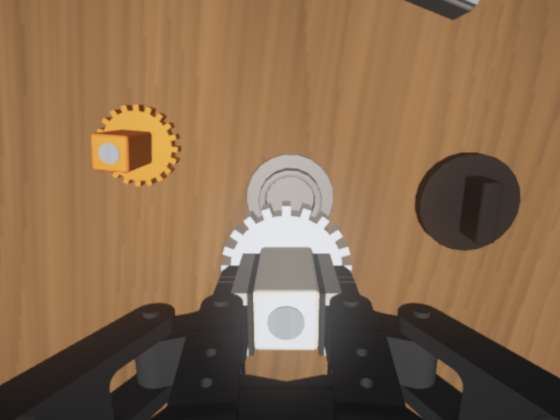

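```bash
cat > held.py <<'E'
from h import *
import sys
n=sys.argv[1]; e=np.array(eval(sys.argv[2])); f=np.load(n+".npz"); C=(f["K"],f["R"],f["t"]); im=cv2.imread(f"pics/{n}.png"); P=cloud("",f["d"],C); Z=P[...,2]-e[2]
g=cv2.cvtColor(im,cv2.COLOR_BGR2GRAY)
near=np.hypot(P[...,0]-e[0],P[...,1]-e[1])<.035
top=near&(Z>.030)&(Z<.04)&(g>140)
k=top.astype(np.uint8); k=cv2.morphologyEx(k,cv2.MORPH_OPEN,np.ones((3,3)))>0
p=P[k]; c,wh,a=cv2.minAreaRect((p[:,:2]*1000).astype(np.float32)); print("griptop",len(p),np.round(c,2),np.round(wh,2),round(a,2),"z rel",np.median(p[:,2])-e[2])
dd=near&(Z>-.015)&(Z<-.003)&(g>150)
p=P[dd]; print("disc pts",len(p),"z rel",np.median(p[:,2])-e[2])
# circle fit on outer points of the disc
h=cv2.convexHull((p[:,:2]*1e6).astype(np.int32))[:,0]/1e6
h=h[h[:,1]>e[1]+.002]
from scipy.optimize import least_squares
r=least_squares(lambda v:np.hypot(h[:,0]-v[0],h[:,1]-v[1])-.028,[e[0],e[1]],loss="soft_l1",f_scale=.0005); print("disc centre",r.x.round(5),len(h),"rms",np.sqrt(np.mean(r.fun**2)))
print("TCP",e)
E
python3 held.py w8 "[.5128,-.2559,.1483]"
python3 - <<'E'
from h import *
im,d=bot.read_camera("top"); cv2.imwrite("pics/top1.png",im); np.save("top1.npy",d)
C=cal("top"); K,Rm,t=C
def rect(im,cx,cy,z,N=400,s=.0002):
    H=K@np.stack([Rm[:,0],Rm[:,1],Rm[:,2]*z+t],1); A=np.array([[s,0,cx-s*N/2],[0,s,cy-s*N/2],[0,0,1]])
    return cv2.warpPerspective(im,H@A,(N,N),flags=cv2.INTER_CUBIC|cv2.WARP_INVERSE_MAP)
r=rect(im,.565,-.0145,.06); cv2.imwrite("pics/top1r.png",r)
g=cv2.cvtColor(r,cv2.COLOR_BGR2GRAY); print(np.percentile(g,[5,25,50,75,95]))
P=cloud("top",d,C); m=(np.hypot(P[...,0]-.565,P[...,1]+.0145)<.05)&(P[...,2]>.05); p=P[m]; c,wh,a=cv2.minAreaRect((p[:,:2]*1000).astype(np.float32)); print("depth coupler",c,wh,np.median(p[:,2]))
m=(np.hypot(P[...,0]-.513,P[...,1]+.256)<.05)&(P[...,2]>.1)&(P[...,2]<.146);p=P[m];print("near held",len(p))
E
```

```text
griptop 4279 [ 512.86 -256.3 ] [28.67 23.07] 7.41 z rel 0.0351599180648505
disc pts 3880 z rel -0.006879995439359965
disc centre [ 0.51285 -0.25698] 23 rms 7.681969952679861e-05
TCP [ 0.5128 -0.2559  0.1483]
[101. 150. 154. 208. 218.]
depth coupler (565.1588745117188, -7.797557830810547) (74.50364685058594, 61.08136749267578) 0.05899569287893986
near held 2
```

View pics/top1r.png

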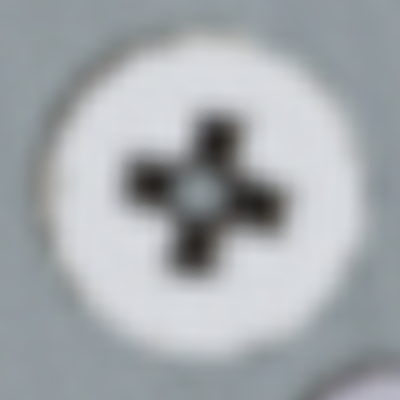

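View pics/top1.png

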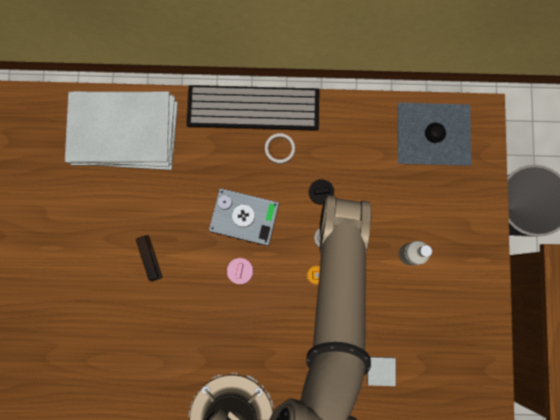

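```bash
sed -e 's/^n=sys.argv.*$/n="top1"; C=cal("top"); im=cv2.imread("pics\/top1.png")/' -e 's/hsv>205/hsv>185/' coup.py > coupt.py; python3 coupt.py; python3 -c "
from h import *
go([.554,-.07,.1006],11.95); go([.554,-.07,.15],11.95)"
```

```text
[104. 151. 154. 205. 217.]
ellipse world 0.5666497924804687 -0.014941607666015625 dia mm [61.33865356 62.94144897]
slot px 19933 area mm2 797.32 expected 627 bbox centroid (np.float64(0.5660193548387096), np.float64(-0.015412597200622083))
cross world 0.566054282762238 -0.015445362239555328 yaw deg 12.68519520307656 res 0.10033155977725983
k 0 shift cm [  6.54 -17.87   4.79] rot [-0.001  0.002 -0.075]
k 180 shift cm [  6.54 -17.87   4.79] rot [3.000e-03 2.000e-03 3.066e+00]
now t 12.6 pos [ 0.513  -0.2559  0.1484] yaw 7.63 tilt [-0.002  0.001 -1.   ] q7 0.259 F [ 0.6  0.6 -0.1] g 0.243
k 0 shift cm [  6.53 -17.88  -0.15] rot [-0.001  0.002 -0.075]
k 180 shift cm [  6.53 -17.88  -0.15] rot [3.000e-03 2.000e-03 3.066e+00]
now t 12.6 pos [ 0.513  -0.2559  0.1484] yaw 7.63 tilt [-0.002  0.001 -1.   ] q7 0.259 F [ 0.6  0.6 -0.1] g 0.243
```

View pics/top1_ov.png

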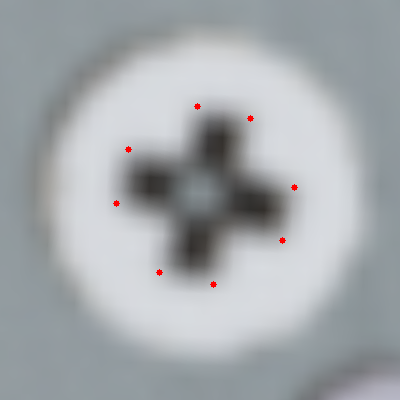

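```bash
python3 -m creep '[[[1.6,-4.5,0,0,0,-0.075,0],[3.2,-9,0,0,0,-0.075,0],[4.8,-13.5,0,0,0,-0.075,0],[6.5,-17.9,1,0,0,-0.075,0],[6.5,-17.9,3,0,0,-0.075,0],[6.5,-17.9,4.8,0,0,-0.075,0],[6.5,-17.9,4.8,0,0,-0.075,0],[6.5,-17.9,4.8,0,0,-0.075,0],[6.5,-17.9,4.8,0,0,-0.075,0]]]'; python3 look.py w9; python3 coup.py w9;  python3 -c "
from h import *
go([.554,-.07,.1006],11.95)"
```

```text
t: 13.72
eef_pos: [0.5549, -0.0708, 0.1022]
tool_rot: [0.0, 0.995, 0.103, 0.001]
contact_force: [-0.1, -0.0, -0.0]
gripper_width: 0.246
[ 91. 164. 167. 206. 207.]
ellipse world 0.5676155181884766 -0.016686257934570313 dia mm [58.77091064 61.97688599]
slot px 18709 area mm2 748.36 expected 627 bbox centroid (np.float64(0.568268929392271), np.float64(-0.015847597413009784))
cross world 0.5682281021114337 -0.015886429742830437 yaw deg 11.831482602287466 res 0.06549268215894699
k 0 shift cm [-0.07 -0.09  0.16] rot [ 0.001 -0.001 -0.001]
k 180 shift cm [-0.07 -0.09  0.16] rot [-2.00e-03 -1.00e-03  3.14e+00]
now t 13.78 pos [ 0.5549 -0.0707  0.1022] yaw 11.87 tilt [ 1.2e-03 -3.0e-04 -1.0e+00] q7 -0.074 F [ 0.  -0.3 -1. ] g 0.244
```

View pics/w9.png

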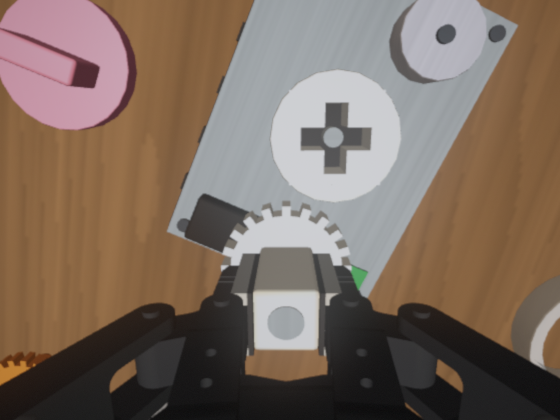

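View pics/w9_ov.png

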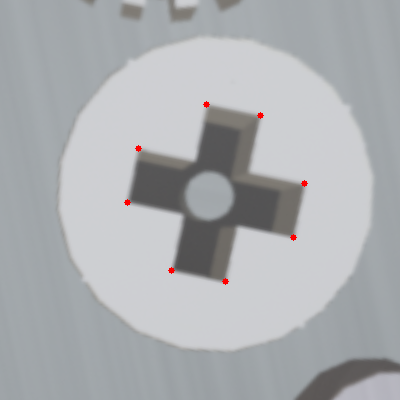

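```bash
python3 held.py w9 "[.5549,-.0707,.1022]"; python3 - <<'E'
from h import *
f=np.load("w9.npz"); im=cv2.imread("pics/w9.png"); K,Rm,t=C=(f["K"],f["R"],f["t"])
e=np.array([.5549,-.0707,.1022]); z=e[2]+.0344
# rectify at grip top plane and disc top plane
for nm,zz in(("g",z),("d",e[2]-.0076)):
    N=400;s=.0002
    H=K@np.stack([Rm[:,0],Rm[:,1],Rm[:,2]*zz+t],1); a=np.deg2rad(11.85)
    # axes: tool x right, tool -y up..
    A=np.array([[s*np.cos(a),s*np.sin(a),0],[s*np.sin(a),-s*np.cos(a),0],[0,0,1]]); 
    off=e[:2]-A[:2,:2]@[N/2,N/2]; A[:2,2]=off
    r=cv2.warpPerspective(im,H@A,(N,N),flags=cv2.INTER_CUBIC|cv2.WARP_INVERSE_MAP)
    if nm=="g":
        c=cv2.HoughCircles(cv2.GaussianBlur(cv2.cvtColor(r,cv2.COLOR_BGR2GRAY),(0,0),2),cv2.HOUGH_GRADIENT,1,100,param1=60,param2=15,minRadius=20,maxRadius=50); print("hub circle tool xy mm",None if c is None else (c[0,0]-[200,200,0])*.2)
    cv2.line(r,(200,0),(200,400),(0,0,255),1); cv2.line(r,(0,200),(400,200),(0,0,255),1)
    cv2.circle(r,(200,200),140 if nm=="d" else 2,(255,0,0),1)
    if nm=="g": cv2.rectangle(r,(145,145),(255,255),(255,0,0),1)
    cv2.imwrite(f"pics/w9{nm}.png",r)
a=cv2.imread("pics/w9g.png");b=cv2.imread("pics/w9d.png");cv2.imwrite("pics/w9gd.png",np.hstack([a,b]))
E
```

```text
griptop 3954 [554.5  -71.49] [28.   23.33] 11.24 z rel 0.03515391373850725
disc pts 3717 z rel -0.006943925101442372
disc centre [ 0.55524 -0.07207] 23 rms 0.00010787121033524102
TCP [ 0.5549 -0.0707  0.1022]
hub circle tool xy mm [-0.1  1.9  6.1]
```

View pics/w9gd.png

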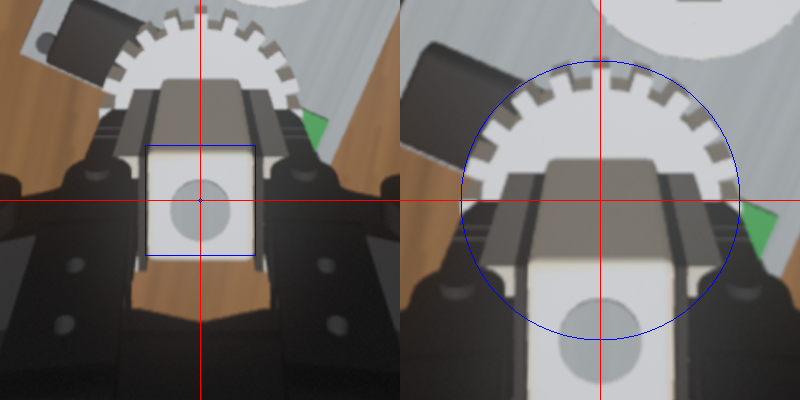

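Held gear: axis at tool x about 0, tool y about +1.4 mm. The coupler cross is at (.5682,-.0159), yaw 11.83°, which agrees with the earlier view. I'll move over it.

```bash
python3 -c "
from h import *
go([.5679,-.0145,.102],11.85)"
```

```text
k 0 shift cm [ 2.43 -5.23  0.02] rot [ 0.001 -0.001  0.   ]
k 180 shift cm [ 2.43 -5.23  0.02] rot [ 2.000e-03  1.000e-03 -3.141e+00]
now t 13.78 pos [ 0.5549 -0.0707  0.1022] yaw 11.87 tilt [ 1.2e-03 -3.0e-04 -1.0e+00] q7 -0.074 F [ 0.  -0.3 -1. ] g 0.244
```

```bash
python3 -m creep '[[[1.2,-2.6,-0.3,0,0,0,0],[2.4,-5.2,-0.1,0,0,0,0],[2.4,-5.2,0,0,0,0,0],[2.4,-5.2,0,0,0,0,0],[2.4,-5.2,0,0,0,0,0],[2.4,-5.2,0,0,0,0,0]]]'; python3 -c "
from h import *
go([.5679,-.0145,.102],11.85)"; python3 look.py w10; python3 -c "
from h import *
go([.5679,-.0145,.0956],11.85)"
```

```text
t: 14.52
eef_pos: [0.5671, -0.0153, 0.1016]
tool_rot: [0.0, 0.995, 0.103, -0.0]
contact_force: [0.1, -0.9, -1.4]
gripper_width: 0.247
k 0 shift cm [ 0.09 -0.07 -0.04] rot [ 0.  0. -0.]
k 180 shift cm [ 0.09 -0.07 -0.04] rot [ 0.000e+00 -1.000e-03  3.141e+00]
now t 14.53 pos [ 0.5671 -0.0153  0.1016] yaw 11.83 tilt [-0.e+00 -4.e-04 -1.e+00] q7 -0.177 F [ 0.1 -0.9 -1.4] g 0.247
k 0 shift cm [ 0.08 -0.04  0.6 ] rot [0. 0. 0.]
k 180 shift cm [ 0.08 -0.04  0.6 ] rot [-0.     0.    -3.141]
now t 14.57 pos [ 0.5672 -0.0151  0.1016] yaw 11.86 tilt [ 0.e+00 -3.e-04 -1.e+00] q7 -0.177 F [-0.3 -0.3 -1. ] g 0.248
```

View pics/w10.png

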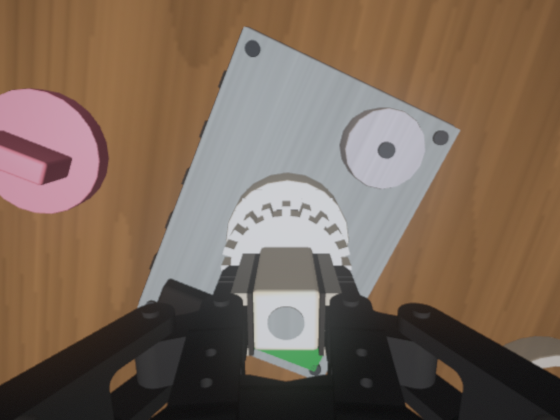

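```bash
python3 -m creep '[[[0.08,-0.05,0,0,0,0,0],[0.08,-0.05,0.2,0,0,0,0],[0.08,-0.05,0.4,0,0,0,0],[0.08,-0.05,0.6,0,0,0,0],[0.08,-0.05,0.8,0,0,0,0],[0.08,-0.05,0.8,0,0,0,0]]]'; python3 -c "
from h import *
go([.5679,-.0145,.0856],11.85)"
```

```text
t: 15.32
eef_pos: [0.5678, -0.0137, 0.0933]
tool_rot: [-0.0, 0.995, 0.104, -0.0]
contact_force: [-0.2, 0.5, -0.4]
gripper_width: 0.247
k 0 shift cm [-0.    0.08  0.77] rot [-0.     0.     0.001]
k 180 shift cm [-0.    0.08  0.77] rot [-1.00e-03 -0.00e+00 -3.14e+00]
now t 15.32 pos [ 0.5678 -0.0137  0.0933] yaw 11.92 tilt [-4.e-04 -0.e+00 -1.e+00] q7 -0.185 F [-0.2  0.5 -0.4] g 0.247
```

```bash
python3 -m creep '[[[0,0.06,0.1,0,0,0,0],[0,0.06,0.3,0,0,0,0],[0,0.06,0.5,0,0,0,0],[0,0.06,0.6,0,0,0,0],[0,0.06,0.6,0,0,0,0]]]'; python3 -c "
from h import *
go([.5679,-.0145,.0776],11.85)"
```

```text
t: 15.95
eef_pos: [0.5679, -0.0142, 0.0875]
tool_rot: [0.0, 0.995, 0.104, -0.0]
contact_force: [0.8, -0.4, -1.1]
gripper_width: 0.25
k 0 shift cm [-0.01  0.02  0.99] rot [-0.     0.     0.001]
k 180 shift cm [-0.01  0.02  0.99] rot [-0.   -0.   -3.14]
now t 15.95 pos [ 0.5679 -0.0142  0.0875] yaw 11.92 tilt [-2.e-04 -0.e+00 -1.e+00] q7 -0.19 F [ 0.8 -0.4 -1.1] g 0.25
```

8 mm deep with no lateral force: the spline is in the slot. I'll press on down.

```bash
python3 -m creep '[[[0,0.02,0.2,0,0,0,0],[0,0.02,0.4,0,0,0,0],[0,0.02,0.6,0,0,0,0],[0,0.02,0.8,0,0,0,0],[0,0.02,0.9,0,0,0,0],[0,0.02,0.9,0,0,0,0]]]' 100; python3 -c "
from h import *
go([.5679,-.0145,.0776],11.85)"
```

```text
t: 16.7
eef_pos: [0.5683, -0.0144, 0.0789]
tool_rot: [0.0, 0.995, 0.104, 0.0]
contact_force: [-1.7, -0.8, 6.3]
gripper_width: 0.246
k 0 shift cm [-0.04  0.    0.13] rot [ 0.    -0.     0.001]
k 180 shift cm [-0.04  0.    0.13] rot [ 1.00e-03  0.00e+00 -3.14e+00]
now t 16.7 pos [ 0.5683 -0.0144  0.0789] yaw 11.92 tilt [ 5.e-04 -1.e-04 -1.e+00] q7 -0.197 F [-1.7 -0.8  6.3] g 0.246
```

```bash
python3 -m creep '[[[0,0,0.1,0,0,0,0],[0,0,0.2,0,0,0,0],[0,0,0.2,0,0,0,0],[0,0,0.2,0,0,0,0]]]'; python3 -c "
from h import *
go([.5679,-.0145,.0776],11.85)"
```

```text
t: 17.2
eef_pos: [0.5684, -0.0144, 0.0776]
tool_rot: [0.0, 0.995, 0.104, 0.0]
contact_force: [-3.9, 0.2, 12.7]
gripper_width: 0.239
k 0 shift cm [-0.05 -0.    0.  ] rot [ 0.001 -0.001  0.001]
k 180 shift cm [-0.05 -0.    0.  ] rot [ 1.00e-03  1.00e-03 -3.14e+00]
now t 17.2 pos [ 0.5684 -0.0144  0.0776] yaw 11.91 tilt [ 6.e-04 -6.e-04 -1.e+00] q7 -0.199 F [-3.9  0.2 12.7] g 0.239
```

```bash
python3 -m creep '[[[0,0,0.08,0,0,0,0],[0,0,0.15,0,0,0,0],[0,0,0.15,0,0,0,0],[0,0,0.15,0,0,0,0],[0,0,0.15,0,0,0,0]]]'; python3 look.py w11; python3 - <<'E'
from h import *
go([.5679,-.0145,.0776],11.85)
for n in("scene","top"):
    im,d=bot.read_camera(n); cv2.imwrite(f"pics/{n}9.png",im)
im=cv2.imread("pics/scene9.png"); cv2.imwrite("pics/scene9c.png",cv2.resize(im[130:290,170:370],None,fx=3.5,fy=3.5,interpolation=cv2.INTER_CUBIC))
f=np.load("w11.npz");P=cloud("",f["d"],(f["K"],f["R"],f["t"]));e=bot.get_obs()["eef_pos"]
rr=np.hypot(P[...,0]-e[0],P[...,1]-e[1])
for a,b in((0,.012),(.019,.0245),(.0292,.0305)): 
    m=(rr>a)&(rr<b)&(P[...,1]>e[1]+.0) if a else rr<b
    z=P[...,2][m]; print(a,b,np.percentile(z,[10,50,90]).round(4))
E
```

```text
t: 17.82
eef_pos: [0.5685, -0.0144, 0.0775]
tool_rot: [0.001, 0.995, 0.104, 0.0]
contact_force: [-7.6, -1.1, 25.5]
gripper_width: 0.244
k 0 shift cm [-0.06 -0.   -0.01] rot [ 0.002 -0.001  0.001]
k 180 shift cm [-0.06 -0.   -0.01] rot [ 1.000e-03  2.000e-03 -3.141e+00]
now t 17.88 pos [ 0.5685 -0.0144  0.0775] yaw 11.9 tilt [ 9.0e-04 -1.4e-03 -1.0e+00] q7 -0.201 F [-8.  -1.3 25.6] g 0.244
0 0.012 [0.0905 0.1128 0.1605]
0.019 0.0245 [0.0706 0.152  0.1681]
0.0292 0.0305 [0.0438 0.0603 0.133 ]
```

View pics/w11.png

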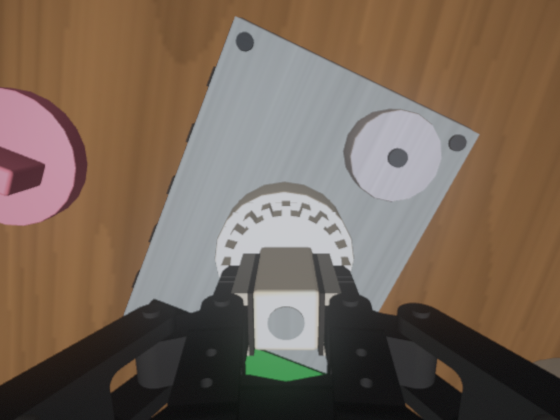

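View pics/scene9c.png

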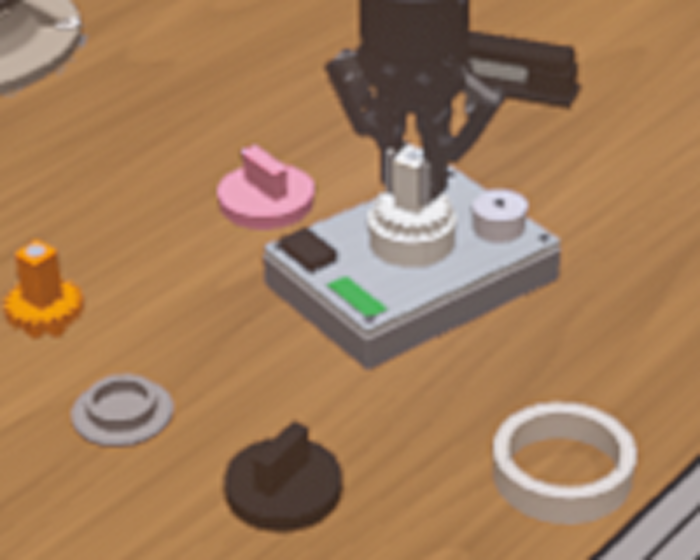

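```bash
python3 -c "
from h import *
bot.hand_in(); go([.5679,-.0145,.0776],11.85)"
```

```text
the job is handed in; nothing more can be done
the job is handed in; nothing more can be done
```

I took the black dust cap off the coupler and released it on the free desk at about (0.65, -0.24), roughly 0.24 m from the coupler. I then lifted the white gear from its holder, turned it about 4° to match the cross slot (yaw about 11.9°), and pressed it home. I handed the job in at 17.9 s with the gear still gripped at the 100 N setting.

**What passed:**
- **Gear home:** the tool stopped at a height of 77.5 mm, against 77.6 mm expected. Commanding another 1.5 mm down moved it only 0.1 mm while the force rose from 12.7 to 25.5 N, so the disc is on the coupler. Its top face measured about 70.6 mm, where 70 is nominal.
- **Other objects:** I did not measure the final positions of the stapler, bottle and tape roll. The arm never came near them, and the last scene picture shows the tape in place and the cap lying free.

**What disagreed or stayed open:**
- **Camera mismatch:** the top and wrist cameras differed by about 2 mm in x on the coupler's position. I used the wrist camera, and the spline went in without force down to the plunger.
- **Side force:** about 8 N of sideways force remained at the end, so the gear is probably pushed against one side of the slot. I left it, as the slot allows only about 1 mm of play.
- **Plunger:** I could not read the plunger's value directly.

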